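Stand the fallen bottle and hold the rack's spring arm shut

ROBOT

A 6-joint arm with a two-finger parallel gripper is mounted at the origin on the work surface. World frame = base frame: x ahead of the robot, y to its left, z up, the work surface at z = 0. Lengths are in m, angles in degrees, forces in N, time in s.
With the tool pointing down it reaches from about 0.375 to 0.75 m from the base axis. Payload 9 kg.
Tool frame: the origin (TCP) lies where the fingers leave the gripper's body, on its centre line; the fingertips stand 73 mm ahead of it and the grasp point (between the pads) lies 54 mm ahead of it (robot.tip_reach is the distance from the TCP to the fingertips, in m); z points along the fingers, y is the line along which they close (so a half turn about z gives the same grasp; the last joint's range is limited). The gripper opens to 85 mm and grips with 20 to 120 N. Pads are 22 mm wide; open, the fingers measure 114 mm over their backs; the gripper's body (76 mm by 85 mm) begins 54 mm behind the grasp point. The pads swing forward as they close: fully open they stand 13 mm farther back than shut.
Start: joints at [58.344, 5.964, 5.575, 89.605, 0, 77.527], TCP at [0.197, 0.567, 0.304] pointing down, gripper open.
Joint ranges: [-171.21, 171.21], [-48.23, 106.86], [-62.78, 66.21], [-105.2, 120.99], [-86.42, 89.51], [-180, 180]. Speed limits (degrees/s): [127.2, 127.2, 147.25, 180, 180, 180].

INTERFACE

Orientations are given as [roll, pitch, yaw] about the fixed x, y, z axes, in that order (R = Rz(yaw) Ry(pitch) Rx(roll)).
In Python, from plant import robot gives the robot as it stands. Calls block until the motion is done:
- robot.move_pose(position, orientation): joint-space move of the TCP to a pose.
- robot.line_to(position, vel=0.15, rotation=None, guard=None): straight line of the TCP; rotation=None keeps the orientation; vel is the mean speed in m/s. With guard (N) it stops when the force on the tool has changed by that much, and returns True; else False.
- robot.goto_joints(angles): joint-space move.
- robot.set_gripper(opening): finger opening in m; the grip force is fixed at half the most; returns when the fingers have stopped.
- robot.pause(seconds).
- robot.ik(position, orientation): joint angles nearest the present ones, or None.
- robot.observe(): the state.
- robot.grab_frame(name): name is "side" or "top" or "wrist"; returns the picture (420x560x3 uint8, blue, green, red); there is no depth.
- robot.get_calibration(name): a dict with "vertical_fov" (degrees; the focal length in pixels is half the picture's height over the tangent of half this angle, whatever the lens; pixels are square), "cx", "cy" (the principal point, pixels), "rvec" (rotation vector, rad) and "tvec" (3), from world to camera coordinates, as OpenCV has them. Camera axes: x right, y down, z forward; pixel columns grow to the right and rows downward; lengths in m; the calibration is good to about 2 mm. A picture is of the moment at which its call begins: read the wrist's pose just before it. get_calibration takes no time and is no camera call; for the wrist camera it gives the pose at the moment of the call.
A pose or a line that the arm cannot do raises robot.IKError and nothing moves.
- robot.job_done(): hands the job in; it is judged then, once.
The state is a dict: "time": time; "q": joint angles; "qvel": joint speeds; "joint_torque": joint torques, N m; "tool_pos": TCP position; "tcp_rot": TCP orientation; "ft_force": force on the tool from outside, world axes, zero at the start; "torque": the same for the moment, N m; "gripper_width": finger opening in m; "gripper_force": force on a finger pad.
Only numpy, scipy, OpenCV 4.12 (cv2) and the standard library are available. Lean on these libraries where they do the work, as an engineer would, in place of code of your own. Each camera call takes 0.05 s, during which the arm holds its last target. There are 200 camera calls.

TASK

One bottle in the rack's row has fallen forward and lies across the path of the spring-loaded retaining arm. Stand it upright in the row, in the gap between its two standing neighbours, without disturbing them or the jar and dishes on the bench; then swing the retaining arm forward against its spring all the way to its stop and finish while still holding it there with the gripper (it springs back open when let go), so that I can fit the locking pin.

Things in the scene. Friction and masses are not known exactly. Their poses are not given: they have to be found in the camera images.
- rack: Fixed rack, grey base plate 185 x 420 x 6 mm (x -125 to 60 mm, y +-210). Origin: plate's underside at the middle of the row line. y runs along the row; +x points across it to the back rail, away from the robot within 0.25 rad. Rail: top 32 mm above bench, front face at x 37 mm. Front of the row is open; shut, the arm's bar has its inner face at x -40 mm.
- fallen_mid (a point): Centre of the fallen bottle, on its axis 55 mm from its base. White, square: body 46 x 46 x 78 mm, then a round cap 36 mm wide; 112 mm in all; 0.11 to 0.22 kg. z runs from base to cap, x and y square to the flat sides. Starts lying on a side, axis 29 mm above the bench, base in the row, cap to the rack's -x (within 0.25 rad). Belongs on the row line (rack x about 0), midway between neighbours.
- left_mid (a point): Centre of the standing neighbour on the left (rack +y), same kind of bottle, 55 mm above its base; z points up. Stands 105 to 125 mm from the middle of the row.
- right_mid (a point): Centre of the standing neighbour on the right (rack -y), same kind of bottle, 55 mm above its base; z points up. Stands 105 to 125 mm from the middle of the row.
- gate (a joint): Angle of the retaining arm about its upright pivot axis (rad): 0 is open, where its spring holds it, the bar slanting out towards the robot; 0.5 is shut against its stop, the bar along the row. It turns anticlockwise seen from above as it shuts. The spring takes about 3 N at the handle at first and 6 N at the stop, and throws the arm open when let go.
- gate_handle (a point): On the axis of the arm's upright black handle post, 76 mm above the bench. Post 16 mm in diameter, foot 28 mm and top 100 mm above the bench, 236 mm from the pivot axis and 25 mm before the bar's centre line. The steel bar is 10 mm thick, 340 mm long, 14 to 34 mm above the bench.
- gate_pivot (a point): On the arm's upright pivot axis, 24 mm above the bench, at the left (+y) end of the rack. The dark hanger round it stands at rack x -65 to 10, y 165 to 207 mm, 56 mm tall. The arm's steel stop pin, 12 mm thick, top 40 mm above the bench, stands at the other end, at rack x -33, y -168 mm.
- jar: Bystander: round glass jar with steel lid, 68 mm in diameter, 75 mm tall, standing on the bench left of the rack. Origin: centre of its underside.
- dishes: Bystander: stack of four culture dishes, 90 mm in diameter, 59 mm tall, standing on the bench right of the rack. Origin: centre of its underside.

How it is judged:
By the outcome, as a careful person would: the job done as asked, in the order asked, and still so for the second after the job is handed in, while the arm keeps its last pose, push and grip.
It also fails if it takes over 58 s, if anything falls off the work surface, if the arm or the gripper's body presses on something with over 40 N, if the wrist force passes 120 N, or if a joint passes its speed limit or range.

## Working session

There is one attempt and no reset: what is moved stays moved. The work goes in short steps, each a Python script; the robot and the scene stay as the last script left them, time stands still between calls to the robot, and variables do not carry over. Pictures are saved under pics/ and viewed, at most 10 in all, crops included, and the job is handed in when it is done.

```bash
ls; mkdir -p pics; python3 - <<'E'
from plant import robot
import cv2,numpy as np
o=robot.observe();print(o)
for n in("top","side"):
    cv2.imwrite(f"pics/{n}0.png",robot.grab_frame(n));print(n,robot.get_calibration(n))
E
```

```text
pics
{'time': 0.0, 'q': array([ 5.83456383e+01,  5.99823452e+00,  5.52487530e+00,  8.96039236e+01,
       -4.93463073e-04,  7.75268592e+01]), 'qvel': array([-0.04442836, -0.11587441,  0.06747501,  0.05046062,  0.01927649,
       -0.00802655]), 'joint_torque': array([ 1.96870278e-03, -5.56928158e+01,  5.03652012e+01,  1.70289731e-02,
       -2.32433995e-04, -6.78299486e-06]), 'tool_pos': array([0.1969934 , 0.56647887, 0.3031052 ]), 'tcp_rot': array([-1.79924435e+02, -1.62098803e-02,  1.60818769e+02]), 'ft_force': array([-0.55036597, -0.22815833,  0.01180451]), 'torque': array([-0.03757951, -0.00544879,  0.02518807]), 'gripper_force': 0.0, 'gripper_width': 0.08534947239692989}
top {'vertical_fov': 52.89567957120213, 'cx': 276.5792513290666, 'cy': 213.99495724041302, 'rvec': array([ 2.12729815, -2.17703535,  0.13657383]), 'tvec': array([0.02257482, 0.55803686, 1.30158309])}
side {'vertical_fov': 54.69008352818724, 'cx': 275.9192917107761, 'cy': 207.11263989848598, 'rvec': array([ 0.24522817, -2.73988487,  1.38735708]), 'tvec': array([0.53821351, 0.10414286, 0.9626521 ])}
```

View pics/top0.png

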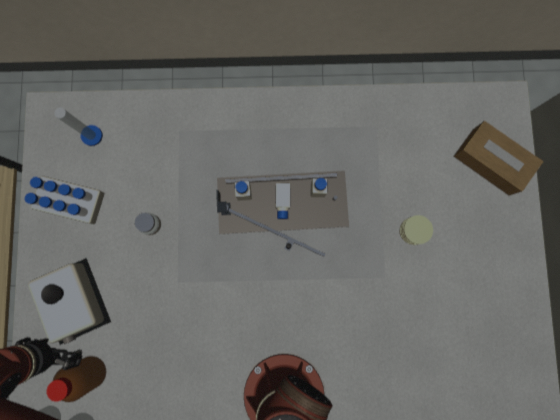

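View pics/side0.png

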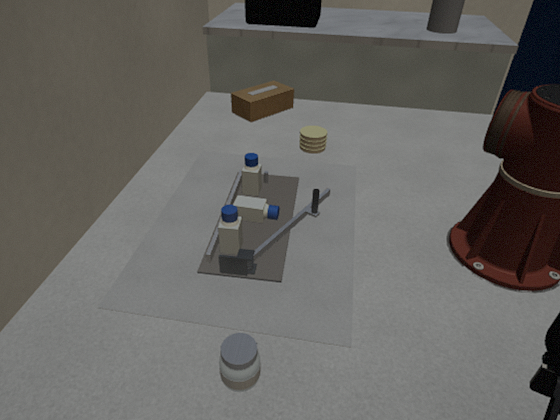

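```bash
cat > h.py <<'E'
import numpy as np,cv2
from plant import robot
from scipy.spatial.transform import Rotation as Rn
def cam(n):
    c=robot.get_calibration(n);R=cv2.Rodrigues(np.array(c["rvec"]))[0]
    return R,np.array(c["tvec"]).ravel(),210/np.tan(np.radians(c["vertical_fov"]/2)),c["cx"],c["cy"]
def ray(C,u,v):
    R,t,f,cx,cy=C
    return -R.T@t, R.T@np.array([(u-cx)/f,(v-cy)/f,1])
def plane(C,u,v,z):
    o,d=ray(C,u,v);return o+d*(z-o[2])/d[2]
def pix(C,p):
    R,t,f,cx,cy=C;c=R@np.asarray(p)+t;return f*c[0]/c[2]+cx,f*c[1]/c[2]+cy
E
python3 - <<'E'
from h import *
C=cam("top")
np.set_printoptions(precision=4,suppress=True)
for n,u,v,z in [("L",242,187,.118),("R",320,184,.118),("body",283,195,.052),("cap",283,214,.04),("capend",283,219,.03),("handle",289,245.5,.1),("pivot",224,207.5,.05),("rail l",226,182,.032),("rail r",337,176,.032),("barend",323,254,.034),("jar",147,222,.075),("dish",418,229,.059)]:
    print(n,plane(C,u,v,z))
row=np.array([.62,.0])
for r in (.58,.62,.66,.7):
  for lean in (-30,0,15,30,45,60):   # backward lean from vertical
    l=np.radians(lean); d=np.array([-np.sin(l),0,-np.cos(l)])
    g=np.array([r,.0,.09]); tcp=g-.054*d
    y=np.array([0,1.,0]); R=np.c_[np.cross(y,d),y,d]
    q=robot.ik(list(tcp),list(Rn.from_matrix(R).as_euler('xyz',degrees=True)))
    R2=np.c_[-np.cross(y,d),-y,d]
    q2=robot.ik(list(tcp),list(Rn.from_matrix(R2).as_euler('xyz',degrees=True)))
    print(r,lean,None if q is None else np.round(q), None if q2 is None else np.round(q2))
E
```

```text
L [0.6318 0.1114 0.118 ]
R [ 0.6354 -0.1228  0.118 ]
body [ 0.6162 -0.012   0.052 ]
cap [ 0.5575 -0.0106  0.04  ]
capend [ 0.5427 -0.0104  0.03  ]
handle [ 0.4543 -0.0254  0.1   ]
pivot [0.5811 0.1745 0.05  ]
rail l [0.6665 0.1698 0.032 ]
rail r [ 0.6776 -0.1874  0.032 ]
barend [ 0.4289 -0.1329  0.034 ]
jar [0.5379 0.4085 0.075 ]
dish [ 0.4984 -0.427   0.059 ]
0.58 -30 [-17. -34. -51.  44.   9. -15.] [-17. -34. -51.  44.   9. 165.]
0.58 0 [-13.   4. -13.  73.   0. -13.] [-13.   4. -13.  73.   0. 167.]
0.58 15 [-11.  23.   8.  89.  -3. -11.] [-11.  23.   8.  89.  -3. 169.]
0.58 30 [-10.  44.  30. 106.  -5.  -9.] [-10.  44.  30. 106.  -5. 171.]
0.58 45 None None
0.58 60 None None
0.62 -30 [-16. -25. -45.  41.   8. -14.] [-16. -25. -45.  41.   8. 166.]
0.62 0 [-12.  11.  -5.  73.   0. -12.] [-12.  11.  -5.  73.   0. 168.]
0.62 15 [-11.  31.  17.  91.  -3. -10.] [-11.  31.  17.  91.  -3. 170.]
0.62 30 [-10.  53.  44. 111.  -5.  -8.] [-10.  53.  44. 111.  -5. 172.]
0.62 45 None None
0.62 60 None None
0.66 -30 [-14. -16. -38.  39.   7. -13.] [-14. -16. -38.  39.   7. 167.]
0.66 0 [-11.  18.   3.  74.   0. -11.] [-11.  18.   3.  74.   0. 169.]
0.66 15 [-10.  38.  27.  94.  -3. -10.] [-10.  38.  27.  94.  -3. 170.]
0.66 30 [ -9.  66.  64. 118.  -5.  -8.] [ -9.  66.  64. 118.  -5. 172.]
0.66 45 None None
0.66 60 None None
0.7 -30 [-13.  -9. -31.  38.   7. -12.] [-13.  -9. -31.  38.   7. 168.]
0.7 0 [-11.  25.  11.  76.   0. -11.] [-11.  25.  11.  76.   0. 169.]
0.7 15 [-10.  47.  39.  97.  -2.  -9.] [-10.  47.  39.  97.  -2. 171.]
0.7 30 None None
0.7 45 None None
0.7 60 None None
```

```bash
python3 - <<'E'
from h import *
np.set_printoptions(precision=4,suppress=True)
robot.move_pose([.55,-.01,.36],[180,0,0])
o=robot.observe();print(o["time"],o["q"],o["tool_pos"],o["tcp_rot"])
C=cam("wrist")
R=Rn.from_euler('xyz',o["tcp_rot"],degrees=True).as_matrix()
print("cam in tool",R.T@(-C[0].T@C[1]-o["tool_pos"]), "viewdir",R.T@C[0][2],C[2:])
cv2.imwrite("pics/w1.png",robot.grab_frame("wrist"))
np.savez("w1.npz",R=C[0],t=C[1],f=C[2:])
E
```

```text
2.5083 [-14.6002  -1.5894   3.7046  95.299    0.0066 165.3134] [ 0.55   -0.0093  0.36  ] [-179.9924    0.0032    0.0864]
cam in tool [ 0.0761  0.0001 -0.069 ] viewdir [-0.2963 -0.0005  0.9551] (np.float64(344.6266492617765), 274.9164983852164, 207.1539387004107)
```

View pics/w1.png

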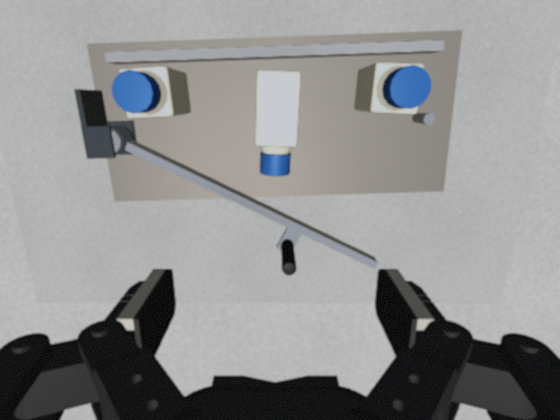

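```bash
python3 - <<'E'
from h import *
np.set_printoptions(precision=4,suppress=True)
w=np.load("w1.npz");C=(w["R"],w["t"],*w["f"])
im=cv2.imread("pics/w1.png");hsv=cv2.cvtColor(im,cv2.COLOR_BGR2HSV)
blue=cv2.inRange(hsv,(100,120,60),(130,255,255))
for c in cv2.findContours(blue,0,2)[0]:
    if cv2.contourArea(c)>100: print("blue",cv2.boundingRect(c),cv2.minEnclosingCircle(c),cv2.contourArea(c))
# brighter top discs
V=hsv[...,2];print("V blue",[V[y,x] for x,y in((130,92),(155,92),(408,85),(385,95))])
wh=cv2.inRange(hsv,(0,0,190),(180,40,255));wh[:55]=0;wh[185:]=0
for c in cv2.findContours(wh,0,2)[0]:
    if cv2.contourArea(c)>300:
        r=cv2.minAreaRect(c);b=cv2.boxPoints(r);print("white",b.ravel(),cv2.contourArea(c))
        if cv2.contourArea(c)>2000:
            P=np.array([plane(C,*p,.052)[:2] for p in b]);print(P, P.mean(0))
P=np.array([plane(C,*p,.006)[:2] for p in((88,44),(461,31),(444,190),(115,201))]);print("plate",P)
yv=(P[0]-P[1]+P[3]-P[2]);yv/=np.linalg.norm(yv);xv=np.array([yv[1],-yv[0]]);O=P.mean(0)+.0325*xv
print("O",O,"yaw",np.degrees(np.arctan2(xv[1],xv[0])))
for n,u,v,z in(("L",137,92,.118),("R",408,87,.118),("handle",289,268,.1),("pivot?",122,137,.034),("cap",275,175,.029),("stop",429,117,.04)):
    p=plane(C,u,v,z)[:2]; print(n,p,"rack",(p-O)@xv,(p-O)@yv)
E
```

```text
blue (261, 153, 29, 23) ((275.0, 162.5), 16.37843894958496) 505.0
blue (112, 71, 47, 41) ((135.0, 91.5), 24.129955291748047) 1403.5
blue (384, 66, 47, 42) ((406.20587158203125, 85.36029052734375), 24.190439224243164) 1463.0
V blue [np.uint8(186), np.uint8(54), np.uint8(183), np.uint8(68)]
white [255.3879 152.5419 257.2103  70.538  299.2562  71.4724 297.4338 153.4763] 3090.5
[[ 0.5715  0.0121]
 [ 0.655   0.0089]
 [ 0.6541 -0.034 ]
 [ 0.5705 -0.0338]] [ 0.6128 -0.0117]
white [124.9258  68.367  169.1526  66.3567 171.3567 114.8474 127.1299 116.8577] 331.5
white [371.6672 110.9861 373.6845  62.5702 417.8578  64.4107 415.8405 112.8267] 344.0
plate [[ 0.686   0.2004]
 [ 0.6996 -0.2154]
 [ 0.5178 -0.2232]
 [ 0.5028  0.1952]]
O [ 0.634  -0.0096] yaw 1.9568793155341082
L [0.6327 0.1089] rack 0.0026846703869387836 0.11852642778304104
R [ 0.6369 -0.1226] rack -0.0009569212744587738 -0.11303274910834854
handle [ 0.4566 -0.0242] rack -0.17780844111697466 -0.008539689133702845
pivot? [0.5862 0.1635] rack -0.04186259709228 0.17463306926172786
cap [ 0.5417 -0.0093] rack -0.0922617305184069 0.003461409585443869
stop [ 0.6087 -0.1776] rack -0.03104070377085419 -0.16696784754348865
```

```bash
cat >> h.py <<'E'
def hand(az,lean,flip=1):
    """lean deg forward of vertical along azimuth az; flip=1 camera far side, -1 camera near side"""
    a=np.radians(az);l=np.radians(lean);f=np.array([np.cos(a),np.sin(a),0]);z=np.array([0,0,1.])
    d=np.sin(l)*f-np.cos(l)*z; x=flip*(np.cos(l)*f+np.sin(l)*z)
    R=np.c_[x,np.cross(d,x),d]
    return list(Rn.from_matrix(R).as_euler('xyz',degrees=True)),d
def tcp(g,d,back=0.): return list(np.asarray(g)-(.054+back)*d)
E
python3 - <<'E'
from h import *
np.set_printoptions(precision=1,suppress=True)
e,d=hand(-1.7,30);G=[.5945,-.0109,.036]
for b in(0,.1,.2):print("pick",robot.ik(tcp(G,d,b),e))
G2=[.56,-.01,.25];print(robot.ik(tcp(G2,d),e))
for S in((.40,.27),(.44,.29),(.36,.3),(.45,.25),(.5,.27)):
  az=np.degrees(np.arctan2(S[1],S[0]))
  for da in(-30,0,30):
    e,d=hand(az+da,60,-1)
    print(S,da,[robot.ik(tcp([*S,z],d),e) for z in(.06,.2)])
E
```

```text
pick [-17.5 -26.7 -51.9  35.7   7.8 166.2]
pick [-19.5 -44.5 -54.   51.7   8.8 164.4]
pick None
[-18.9 -40.4 -38.4  63.1   8.5 165. ]
(0.4, 0.27) -30 [None, None]
(0.4, 0.27) 0 [None, None]
(0.4, 0.27) 30 [None, None]
(0.44, 0.29) -30 [None, None]
(0.44, 0.29) 0 [None, None]
(0.44, 0.29) 30 [None, None]
(0.36, 0.3) -30 [None, None]
(0.36, 0.3) 0 [None, None]
(0.36, 0.3) 30 [None, None]
(0.45, 0.25) -30 [None, None]
(0.45, 0.25) 0 [None, None]
(0.45, 0.25) 30 [None, None]
(0.5, 0.27) -30 [None, None]
(0.5, 0.27) 0 [None, None]
(0.5, 0.27) 30 [None, None]
```

```bash
python3 - <<'E'
from h import *
np.set_printoptions(precision=0,suppress=True)
for lean in(60,50):
 for r in(.45,.52,.6,.68,.75):
  for th in (60,):
   for da in range(-150,181,30):
    S=r*np.array([np.cos(np.radians(th)),np.sin(np.radians(th))])
    e,d=hand(th+da,lean,-1)
    q=[robot.ik(tcp([*S,z],d),e) for z in(.06,.16)]
    if all(x is not None for x in q):print(lean,r,th,da,np.array(q).round())
E
```

```text
60 0.45 60 -120 [[ 68.  39.   6. 104. -43. 148.]
 [ 68.  32.   8. 113. -43. 148.]]
60 0.45 60 -90 [[ 74.  14. -23.  76. -57. 117.]
 [ 74.   6. -20.  87. -57. 117.]]
60 0.45 60 60 [[   7.   -1.  -41.   84.   53. -130.]
 [   7.  -11.  -38.   97.   53. -130.]]
60 0.45 60 90 [[  17.   25.  -13.  101.   39. -152.]
 [  17.   17.  -12.  111.   39. -152.]]
60 0.52 60 -120 [[ 67.  50.  22. 109. -44. 147.]
 [ 67.  44.  24. 117. -44. 147.]]
60 0.52 60 -90 [[ 72.  23. -12.  76. -58. 114.]
 [ 72.  15.  -9.  86. -58. 114.]]
60 0.52 60 -60 [[ 72. -18. -55.  25. -55.  56.]
 [ 72. -29. -51.  39. -55.  56.]]
60 0.52 60 60 [[  15.    5.  -34.   76.   57. -118.]
 [  15.   -4.  -31.   88.   57. -118.]]
60 0.52 60 90 [[  22.   34.   -2.  102.   43. -148.]
 [  22.   26.   -0.  111.   43. -148.]]
60 0.6 60 -90 [[ 71.  33.   2.  77. -58. 111.]
 [ 71.  27.   5.  86. -58. 111.]]
60 0.6 60 -60 [[ 70.  -4. -43.  20. -54.  54.]
 [ 70. -14. -40.  33. -54.  54.]]
60 0.6 60 60 [[  22.   12.  -24.   68.   59. -107.]
 [  22.    4.  -21.   79.   59. -107.]]
60 0.6 60 90 [[  26.   44.   14.  104.   46. -143.]
 [  26.   
[... 3113 characters left out ...]
 10. -10.  71.  50. -91.]]
50 0.68 60 90 [[  32.   46.   24.   97.   42. -130.]
 [  32.   42.   28.  106.   42. -130.]]
50 0.75 60 -90 [[ 67.  49.  30.  79. -50. 100.]
 [ 67.  45.  35.  88. -50. 100.]]
50 0.75 60 -60 [[ 65.  18. -14.  32. -44.  54.]
 [ 65.  11. -10.  42. -44.  54.]]
50 0.75 60 -30 [[ 58.  -2. -39.   7. -21.  19.]
 [ 58. -11. -35.  19. -21.  19.]]
50 0.75 60 0 [[ 46. -10. -47.   4.  11.  -9.]
 [ 46. -19. -43.  17.  11.  -9.]]
50 0.75 60 30 [[ 36.  -0. -35.  20.  38. -42.]
 [ 36.  -8. -31.  32.  38. -42.]]
50 0.75 60 60 [[ 32.  25.  -3.  59.  50. -86.]
 [ 32.  19.   1.  69.  50. -86.]]
50 0.75 60 90 [[  34.   60.   44.  102.   44. -127.]
 [  34.   57.   50.  111.   44. -127.]]
```

```bash
python3 - <<'E'
from h import *
np.set_printoptions(precision=3,suppress=True)
e,d=hand(-1.7,30);G=np.array([.5945,-.0109,.036])
S=.52*np.array([np.cos(np.radians(40)),np.sin(np.radians(40))])
e2,d2=hand(-50,60,-1)
for p,ee in((tcp(G+[-.01,0,.23],d),e),(tcp([*S,.26],d2),e2),(tcp([*S,.06],d2),e2)): print(robot.ik(p,ee))
robot.move_pose(tcp(G,d,.1),e)
print(robot.line_to(tcp(G,d),vel=.1,guard=12))
o=robot.observe();print(o["time"],o["tool_pos"],tcp(G,d),o["ft_force"])
robot.set_gripper(.03)
o=robot.observe();print(o["gripper_width"],o["gripper_force"],o["ft_force"])
robot.line_to(tcp(G+[-.01,0,.23],d),vel=.12)
o=robot.observe();print(o["time"],o["gripper_width"],o["ft_force"])
cv2.imwrite("pics/w2.png",np.hstack([robot.grab_frame("wrist")[::2,::2],robot.grab_frame("side")[::2,::2]]))
E
```

```text
[-17.905 -34.992 -33.333  62.654   8.021 165.873]
[ 52.353  11.065  -3.534  95.734 -57.776 113.654]
[ 52.353  22.658 -11.923  75.751 -57.776 113.654]
False
4.8417 [ 0.568 -0.01   0.083] [np.float64(0.5675118837767766), np.float64(-0.01009901140970201), np.float64(0.0827653718043597)] [0.918 0.206 1.066]
0.045347943987936186 62.31663465499878 [-2.929  0.123  5.407]
7.3583 0.045437693023141636 [-0.144  0.498 -0.912]
```

View pics/w2.png

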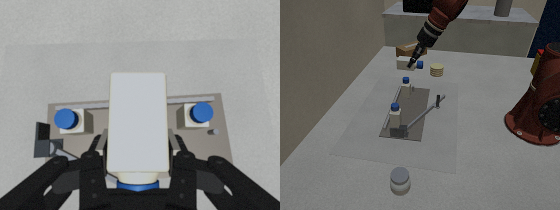

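The bottle is gripped squarely between the fingers, base forward and cap towards the robot, and the neighbours are untouched. Next I'll stage it upright on the bench for a vertical regrasp.

```bash
python3 - <<'E'
from h import *
np.set_printoptions(precision=3,suppress=True)
S=.52*np.array([np.cos(np.radians(40)),np.sin(np.radians(40))])
e2,d2=hand(-50,60,-1)
robot.move_pose(tcp([*S,.26],d2),e2)
robot.line_to(tcp([*S,.075],d2),vel=.15)
print(robot.line_to(tcp([*S,.05],d2),vel=.03,guard=5))
o=robot.observe();print(o["time"],o["tool_pos"]+.054*d2,o["ft_force"])
cv2.imwrite("pics/s3.png",robot.grab_frame("side"))
E
```

```text
True
10.9167 [0.399 0.334 0.061] [ 1.203 -0.467  2.99 ]
```

View pics/s3.png

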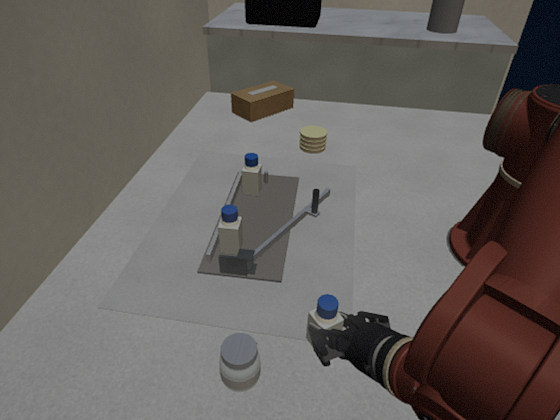

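```bash
python3 - <<'E'
from h import *
np.set_printoptions(precision=3,suppress=True)
S=.52*np.array([np.cos(np.radians(40)),np.sin(np.radians(40))])
e2,d2=hand(-50,60,-1)
robot.set_gripper(.085)
robot.line_to(tcp([*S,.061],d2,.12),vel=.12)
f=np.array([np.cos(np.radians(-50)),np.sin(np.radians(-50))]);B=S+.007*f
for az,fl in((-50,1),(-50,-1)):
    e,d=hand(az,0,fl);print(fl,robot.ik(tcp([*B,.25],d),e),robot.ik(tcp([*B,.068],d),e))
e,d=hand(-50,0,-1)
robot.move_pose(tcp([*B,.25],d),e)
C=cam("wrist");im=robot.grab_frame("wrist");cv2.imwrite("pics/w4.png",im)
o=robot.observe();print(o["time"],o["tool_pos"],o["tcp_rot"])
hsv=cv2.cvtColor(im,cv2.COLOR_BGR2HSV);m=cv2.inRange(hsv,(100,120,120),(130,255,255))
for c in cv2.findContours(m,0,2)[0]:
    if cv2.contourArea(c)>200:
        (u,v),r=cv2.minEnclosingCircle(c);print(u,v,r,cv2.contourArea(c),plane(C,u,v,.112),"exp",B)
E
```

```text
1 [  24.798   -8.021   -8.25    89.771    0.    -105.202] [  24.798   -5.192  -24.665   70.527    0.    -105.202]
-1 [24.798 -8.021 -8.25  89.771  0.    74.798] [ 24.798  -5.192 -24.665  70.527   0.     74.798]
13.5667 [0.402 0.329 0.302] [-179.764    0.025  130.012]
276.3904113769531 199.4817352294922 21.58461570739746 1364.0 [0.402 0.33  0.112] exp [0.403 0.329]
```

View pics/w4.png

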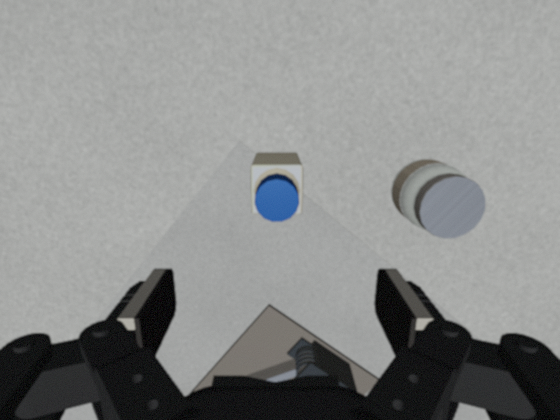

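```bash
python3 - <<'E'
from h import *
np.set_printoptions(precision=3,suppress=True)
B=[.402,.330];T=[.634,-.0069]
e,d=hand(-50,0,-1);e2,d2=hand(1.96,0,-1)
print(robot.line_to(tcp([*B,.068],d),vel=.12,guard=8))
robot.set_gripper(.03)
o=robot.observe();print(o["time"],o["tool_pos"],o["gripper_width"],o["ft_force"])
robot.line_to(tcp([*B,.26],d),vel=.2)
robot.move_pose(tcp([*T,.26],d2),e2)
robot.line_to(tcp([*T,.085],d2),vel=.15)
print(robot.line_to(tcp([*T,.066],d2),vel=.02,guard=5))
o=robot.observe();print(o["time"],o["q"],o["tool_pos"]+.054*d2,o["ft_force"],o["tcp_rot"])
cv2.imwrite("pics/s5.png",np.hstack([robot.grab_frame("wrist")[::2,::2],robot.grab_frame("side")[120:330,120:400]]))
E
```

```text
False
15.6833 [0.402 0.33  0.122] 0.04520294912244511 [ 0.494 -0.112  4.23 ]
True
20.225 [-12.418  14.195  -3.628  72.163   0.004 -14.378] [ 0.634 -0.007  0.075] [-1.383 -0.837  5.619] [-180.       0.015 -178.039]
```

View pics/s5.png

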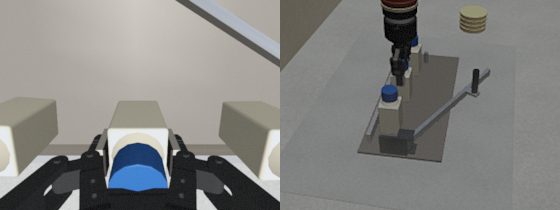

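```bash
python3 - <<'E'
from h import *
np.set_printoptions(precision=4,suppress=True)
T=[.634,-.0069];e2,d2=hand(1.96,0,-1)
robot.set_gripper(.085)
robot.line_to(tcp([*T,.22],d2),vel=.15)
robot.move_pose([.62,-.02,.36],e2)
C=cam("wrist");im=robot.grab_frame("wrist");cv2.imwrite("pics/w6.png",im)
o=robot.observe();print(o["time"])
np.savez("w6.npz",R=C[0],t=C[1],f=C[2:])
hsv=cv2.cvtColor(im,cv2.COLOR_BGR2HSV);m=cv2.inRange(hsv,(100,120,120),(130,255,255))
for c in cv2.findContours(m,0,2)[0]:
    if cv2.contourArea(c)>200:
        (u,v),r=cv2.minEnclosingCircle(c);print(u,v,r,plane(C,u,v,.118))
E
```

```text
22.4167
415.5 201.0 18.848176956176758 [0.6314 0.1125 0.118 ]
288.6380310058594 199.81971740722656 17.98154640197754 [ 0.6343 -0.007   0.118 ]
164.52105712890625 196.79473876953125 18.905899047851562 [ 0.6352 -0.1235  0.118 ]
```

View pics/w6.png

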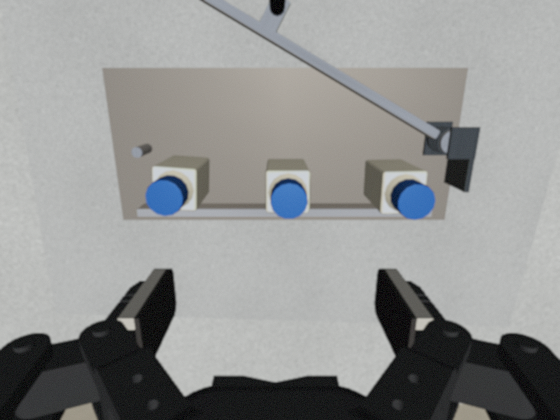

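```bash
cat >> h.py <<'E'
O=np.array([.634,-.0096]);ya=1.96
Rr=Rn.from_euler('z',ya,degrees=True).as_matrix()[:2,:2]
PV=O+Rr@np.array([-.0436,.1855])
def gate(g,z=.080,h0=np.array([-.025,-.2347])):
    a=g-.5;M=np.array([[np.cos(a),-np.sin(a)],[np.sin(a),np.cos(a)]])
    p=PV+Rr@M@h0
    e,d=hand(np.degrees(a)+ya-6.1+90,0,-1)
    return tcp([*p,z],d),e
E
python3 - <<'E'
from h import *
np.set_printoptions(precision=4,suppress=True)
print(gate(0)[0],gate(.5)[0])
for g in(0,.25,.5,.53):print(robot.ik(*gate(g)))
robot.move_pose(*gate(0,.2))
robot.set_gripper(.06)
print(robot.line_to(gate(0)[0],vel=.1,guard=8))
robot.set_gripper(.005)
o=robot.observe();print(o["time"],o["tool_pos"],o["gripper_width"],o["gripper_force"],o["ft_force"])
C=cam("wrist");cv2.imwrite("pics/w7.png",np.hstack([robot.grab_frame("wrist")[::2,::2],robot.grab_frame("side")[120:330,120:400]]))
E
```

```text
[np.float64(0.45633357018066323), np.float64(-0.024168020333572265), np.float64(0.134)] [np.float64(0.5671228622392774), np.float64(-0.061117457671485825), np.float64(0.134)]
[-19.5071 -17.6516 -34.3009  73.3507   0.     -76.7192]
[-20.2295  -7.2142 -25.267   71.9472   0.     -91.7656]
[ -19.2835    3.1521  -15.1309   71.717     0.     -105.1435]
[ -19.0845    4.3694  -13.8636   71.7671   -0.     -106.6634]
False
25.6083 [ 0.4563 -0.0241  0.1344] 0.014441150531176783 58.30527663230896 [-3.325   1.1715  5.0552]
```

View pics/w7.png

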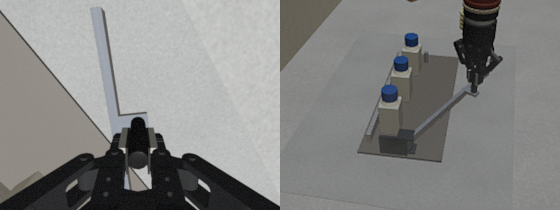

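The post is gripped and the three bottles are standing in the row. Now I'll swing the arm shut.

```bash
python3 - <<'E'
from h import *
np.set_printoptions(precision=3,suppress=True)
for g in list(np.arange(.06,.49,.06))+[.49,.5,.508,.516,.524,.532]:
    p,e=gate(g)
    robot.line_to(p,vel=.06 if g<.485 else .02,rotation=e)
    o=robot.observe()
    # tangential force
    t=Rr@np.array([np.cos(g-.606),np.sin(g-.606)])
    r=np.array([-t[1],t[0]]);F=o["ft_force"]
    print(round(g,3),round(o["time"],2),"tan",F[:2]@t,"rad",F[:2]@r,"z",F[2],o["gripper_width"],(o["tool_pos"]-p)*1000)
    if F[:2]@t<-18: break
cv2.imwrite("pics/e8.png",np.hstack([robot.grab_frame("wrist")[::2,::2],robot.grab_frame("side")[120:330,120:400]]))
E
```

```text
0.06 26.09 tan -3.302702727119257 rad 1.0853685740180745 z 7.059494062705636 0.014377124256917192 [0.101 0.084 0.353]
0.12 26.48 tan -2.99701491508217 rad 0.7926813242723826 z 7.0098428531972266 0.014541475289050008 [-0.024  0.208  0.346]
0.18 26.86 tan -3.220016025967305 rad 2.602179137826824 z 7.338667164179524 0.014593643618226574 [-0.045  0.293  0.357]
0.24 27.24 tan -3.431371576476315 rad 2.171399404454288 z 7.060817111554091 0.014600901175434182 [-0.095  0.375  0.362]
0.3 27.62 tan -4.113553211890722 rad 2.8507319760796332 z 8.569251278789883 0.01435221526272193 [-0.153  0.486  0.348]
0.36 28.01 tan -5.235822043539982 rad 2.4129889879283835 z 7.784922900498776 0.014628195490007989 [-0.209  0.553  0.337]
0.42 28.39 tan -6.101914096561214 rad 3.20810010351512 z 8.051752365267241 0.014397962379387149 [-0.274  0.64   0.353]
0.48 28.77 tan -5.949664371768267 rad 3.3766594104292906 z 8.61423656247216 0.014847746499604306 [-0.342  0.717  0.345]
0.49 29.04 tan -5.6667763285563435 rad 4.134831493086794 z 9.132515110651386 0.014648961573003721 [-0.52   0.741  0.35 ]
0.5 29.31 tan -9.64501167505228 rad 4.896084432798651 z 10.791912074083935 0.014634812055374043 [-1.059  0.815  0.332]
0.508 29.56 tan -17.03277953033074 rad 3.5292975916928913 z 15.574451903008159 0.01446341504244729 [-2.135  0.867  0.265]
0.516 29.81 tan -24.051605846439372 rad 4.041043888526165 z 20.87431823308777 0.014696245018835772 [-3.223  0.936  0.196]
```

View pics/e8.png

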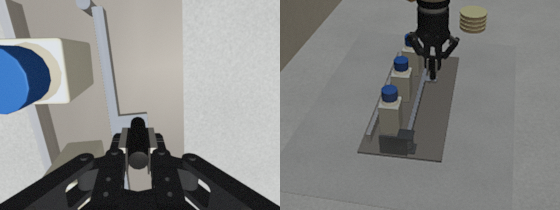

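The bar is against the stop pin: force has climbed sharply since 0.50 rad, and the bottles still stand. I'll ease the push slightly, check, and hand in.

```bash
python3 - <<'E'
from h import *
np.set_printoptions(precision=2,suppress=True)
p,e=gate(.509);robot.line_to(p,vel=.02,rotation=e);robot.pause(.5)
o=robot.observe();print(o["time"],o["ft_force"],o["gripper_force"],o["tool_pos"],gate(.5)[0])
robot.job_done()
E
```

```text
30.6583 [-16.55   4.34  15.52] 59.99007046222687 [ 0.57 -0.06  0.13] [np.float64(0.5671228622392774), np.float64(-0.061117457671485825), np.float64(0.134)]
the job is handed in; nothing more can be done
```

The fallen bottle now stands upright in the row, about 1.5 mm off the midpoint between its neighbours, and the gripper is holding the retaining arm against its stop with about 17 N; I handed in at 30.7 s of the 58 s allowed.

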